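Rest a wet tent peg on the empty sloped drying stand

TASK

Take the orange V-peg that lies on the counter and lay it astride the sloping bar of the empty drying stand, folded ridge up and narrow point downhill at the stop plate, so that it rides along the bar as the peg on the other stand does. Bring it to the bar already tilted to the bar's slope and set it down gently, not dropped or knocked on at another angle; then let go, and leave everything else where it is.

Things in the scene. Friction and masses are not known exactly. Their poses are not given: they have to be found in the camera images.
- peg: loose orange aluminium V-peg on the counter, open side down: gutter 170 mm long (x), 40 mm wide, fold line 36 mm above its lower edges. Sides end in upright edges 13 mm high, 3 mm thick, 40 mm apart outside, to grip across (x -50 to +85 mm). Origin: mid length and width, at the lower edges; z up. Head at +x with a small tab to z = 50 mm; it narrows in steps to the point at x = -85. 0.11 kg
- peg_point (a point): the point end of the loose peg, on its fold line: x = -85, y = 0, z = 36 mm in the peg's frame
- stand_empty: the empty drying stand, fixed to the counter: wooden base 210 x 90 x 10 mm (x, y, z), two 10 mm steel posts carrying a sloping steel bar. Origin: centre of the base's underside; x runs level from the low end of the bar to its high end, z up
- ridge_empty: the empty stand's round bar, 10 mm diameter, 185 mm long, rising 30 degrees. Origin: on its axis at the low end, at the stop plate's face, 62 mm above the counter; x uphill along the bar, y level, z square to it, upward. Stop plate 32 mm wide, z -12 to +24 mm. A peg astride with its point at the stop has its origin at x 85, y 0, z -23.5 mm here, axes parallel. Posts under the bar at x 8 and 175
- stand_taken: the other drying stand, just like the empty one, already carrying a peg; fixed to the counter
- peg_drying: the like orange peg that rests on the other stand (same size and frame as the loose one); to be left alone
- mallet: hardwood mallet lying on the counter, 255 mm long, head 60 mm diameter by 110 mm; origin on the counter under the handle's middle, x towards the head; bystander
- jar: closed glass jar, 72 mm diameter, 100 mm high, origin under its centre; bystander
- puller: steel hook puller with a black T grip, lying flat, about 180 mm long (x, hook at +x), grip bar 86 mm across; origin on the counter; bystander
- tackle_box: clear plastic box with shut lid, 274 x 184 x 68 mm (x, y, z), fixed; another peg shows inside it; origin under its centre; bystander
There are look-alikes about, which are no part of the job. What is shaped like the stand_empty but green is not meant.

How it is judged:
At the end, for the whole second after the job is handed in: The loose peg rests, let go and still, astride the bar of the empty stand: fold up, parallel to the bar within 0.12 rad, rolled no more than 0.25 rad, centred within 10 mm, down on the bar within about 5 mm, its point downhill within 22 mm of the stop plate (angle between the x axis of peg and the x axis of ridge_empty, either way round below 0.12 rad and angle between the z axis of peg and the z axis of ridge_empty, either way round below 0.25 rad and angle between peg's own z axis and vertical below 1 rad and x of peg_point in the frame of ridge_empty between -0.003 and 0.022 m and y of peg in the frame of ridge_empty between -0.01 and 0.01 m and z of peg in the frame of ridge_empty between -0.029 and -0.018 m and contact force between peg and stand_empty above 0.2 N and linear speed of peg below 0.02 m/s); the robot touches nothing.
It fails at once if the peg touches the empty stand while more than 0.3 rad off the bar's slope or direction (contact force between peg and stand_empty above 0.5 N and angle between the x axis of peg and the x axis of ridge_empty, either way round above 0.3 rad).
It fails at once if the peg is dropped or knocked onto the stand (touches it at over 0.4 m/s) (contact force between peg and stand_empty above 0.5 N and linear speed of peg above 0.4 m/s).
It fails at once if the peg on the other stand is shifted by more than 20 mm (distance of peg_drying from where it was at the start of the episode above 0.02 m).
It fails at once if the mallet, jar or puller is shifted by more than 30 mm (distance of any of mallet, jar, puller from where it was at the start of the episode above 0.03 m).
It also fails if it takes over 38 s, if anything falls off the work surface, if the arm or the gripper's body presses on something with over 40 N, if the wrist force passes 120 N, or if a joint passes its speed limit or range.

ROBOT

A 6-joint arm with a two-finger parallel gripper is mounted at the origin on the work surface. World frame = base frame: x ahead of the robot, y to its left, z up, the work surface at z = 0. Lengths are in m, angles in rad, forces in N, time in s.
With the tool pointing down it reaches from about 0.35 to 0.975 m from the base axis. Payload 4.9 kg.
Tool frame: the origin (TCP) lies where the fingers leave the gripper's body, on its centre line; the fingertips stand 73 mm ahead of it and the grasp point (between the pads) lies 54 mm ahead of it; z points along the fingers, y is the direction in which the jaws open and shut (so a half turn about z gives the same grasp; the last joint's range is limited). The gripper opens to 85 mm and grips with 20 to 120 N. Pads are 22 mm wide; open, the fingers measure 114 mm over their backs; the gripper's body (76 mm by 85 mm) begins 54 mm behind the grasp point. The pads swing forward as they close: fully open they stand 13 mm farther back than shut.
Start: joints at [-1.331, 0.053, 1.613, -0, 1.476, -0.119], TCP at [0.219, -0.585, 0.304] pointing down, gripper open.
Joint ranges: [-3.01, 3.01], [-1.01, 2.22], [0.06, 2.58], [-1.02, 4.17], [0.09, 2.62], [-3.14, 3.14]. Speed limits (rad/s): [2.57, 2.57, 3.14, 3.14, 3.14, 3.14].

INTERFACE

Orientations are given as a rotation vector (axis times angle).
In Python, from station import monitor, vision, workorder gives the robot as it stands.
- The arm moves only by the tool arm_command, never from a script. Its argument "rows" is text: rows parted by semicolons, each of 6 numbers parted by spaces: the shift along the world's x, y, z in mm, then the turn, a rotation vector about the world's x, y, z in degrees. In form: tx ty tz wx wy wz; .... A call has 1 to 12 rows; each row is the pose to reach, as a shift and turn from the pose measured when the call began; what a row does not reach only later rows make up. A row lasts 1/8 s, in which the tool goes at most 62.5 mm and 10.7 degrees, less where a joint would pass 70% of its speed; a pose out of reach is approached as far as the arm can. A call with a gripper value outside its range is refused whole. "jaw" is the opening, from 0 (shut) to 1 (fully open), set as the call begins (left out, the last holds). The fingers move at their own pace and stop on an object; "squeeze" is the grip in N (left out, the last holds). Time passes only in rows, so rows that repeat a pose let the fingers close. It gives the time, the measured TCP pose, the force and the opening at its end, in the units of the state.
- monitor.get_obs(): the state, without advancing time (a new reading comes with each control period).
- vision.get_image(name): name is "scene" or "top"; returns a dict with "frame" (384x512x3 uint8, red, green, blue), "vfov" (degrees; the focal length in pixels is half the picture's height over the tangent of half this angle, whatever the lens; pixels are square), "cx", "cy" (the principal point, pixels), "distortion" ([k1, k2, p1, p2, k3] as OpenCV has them; the pictures are not rectified), "R" (3x3) and "t" (3): a world point X has camera coordinates R X + t. Camera axes: x right, y down, z forward; pixel columns grow to the right and rows downward; lengths in m; the calibration is good to about 2 mm. A picture is of the moment at which its call begins. There is no depth.
- workorder.finish_job(): hands the job in, once; it reports no verdict.
The state is a dict: "t": time; "q": joint angles; "dq": joint speeds; "effort": joint torques, N m; "tool_pos": TCP position; "tool_rot": TCP orientation; "contact_force": force on the tool from outside, world axes, zero at the start; "wrist_torque": the same for the moment, N m; "opening": finger opening in m.
Only numpy, scipy, OpenCV 4.12 (cv2) and the standard library are available. Lean on these libraries where they do the work, as an engineer would, in place of code of your own. Each camera call takes 0.05 s, during which the arm holds its last target. There are 200 camera calls.

## Working session

There is one attempt and no reset: what is moved stays moved. The work goes in short steps, Python scripts to look and compute and a tool call to move; the robot and the scene stay as the last step left them, time stands still between calls to the robot, and variables do not carry over. Pictures are saved under pics/ and viewed, about 8 in all and at most 12, crops included, and the job is handed in when it is done.

Besides the shell and the picture viewer there is one more tool, called by a JSON object that holds its "op" and its "data", one argument or row to a line. arm_command: Moves the arm, as the interface text tells. Its arguments: {"type":"object","properties":{"rows":{"type":"string"},"jaw":{"type":"number"},"squeeze":{"type":"number"}},"required":["rows"]}

```bash
mkdir -p pics; cat > h.py <<'E'
import numpy as np, cv2
from station import monitor, vision, workorder
def cam(n):
    d=vision.get_image(n); h,w=d["frame"].shape[:2]
    f=h/2/np.tan(np.radians(d["vfov"])/2)
    d["K"]=np.array([[f,0,d["cx"]],[0,f,d["cy"]],[0,0,1.]]); d["D"]=np.array(d["distortion"],float)
    d["R"]=np.array(d["R"]);d["t"]=np.array(d["t"]); return d
def proj(d,X):
    return cv2.projectPoints(np.array(X,float).reshape(-1,3),cv2.Rodrigues(d["R"])[0],d["t"],d["K"],d["D"])[0].reshape(-1,2)
def ray(d,uv,z):
    p=cv2.undistortPoints(np.array(uv,float).reshape(-1,1,2),d["K"],d["D"]).reshape(-1,2)
    v=np.c_[p,np.ones(len(p))]@d["R"]; c=-d["R"].T@d["t"]
    z=np.broadcast_to(np.array(z,float),len(p))
    return c+v*((z-c[2])/v[:,2])[:,None]
def save(img,n,s=1.5): cv2.imwrite("pics/"+n,cv2.resize(img[...,::-1],None,fx=s,fy=s,interpolation=cv2.INTER_CUBIC))
E
python3 - <<'E'
from h import *
for n in("scene","top"):
    d=cam(n); save(d["frame"],n+"0.png"); print(n,d["K"][0,0],d["cx"],d["cy"],d["D"],-d["R"].T@d["t"],d["R"].round(3).tolist())
print(monitor.get_obs())
E
```

```text
scene 413.83521266242235 251.61506935146994 184.00528197972235 [-0.04877325  0.          0.          0.          0.        ] [1.44862109 0.57574285 0.83340556] [[-0.471, 0.882, 0.004], [0.505, 0.274, -0.818], [-0.723, -0.384, -0.575]]
top 472.2039892787942 258.68618451470974 194.93605437986187 [-0.19162824  0.          0.          0.          0.        ] [0.28191661 0.06845955 1.3121459 ] [[0.153, -0.988, 0.004], [-0.967, -0.151, -0.204], [0.202, 0.027, -0.979]]
{'t': 0.1, 'q': array([-1.33102677e+00,  5.32906854e-02,  1.61417189e+00,  3.07234446e-05,
        1.47601602e+00, -1.19010158e-01]), 'dq': array([ 1.18214219e-03, -1.42086725e-03, -4.89440267e-03, -1.00727069e-04,
        1.52104862e-03,  4.53857133e-05]), 'effort': array([ 1.39395524e-03, -3.94899166e+01, -3.71364033e+01, -1.26904933e-04,
        3.88251850e-03, -8.21597894e-06]), 'tool_pos': array([ 0.21935317, -0.5847754 ,  0.30277686]), 'tool_rot': array([-3.08932542e+00, -5.60211269e-01,  1.30731767e-04]), 'contact_force': array([ 0.66442868,  0.84158994, -0.76777373]), 'wrist_torque': array([-0.01501391,  0.03478575,  0.04543019]), 'opening': 0.08538179914828459}
```

View pics/scene0.png

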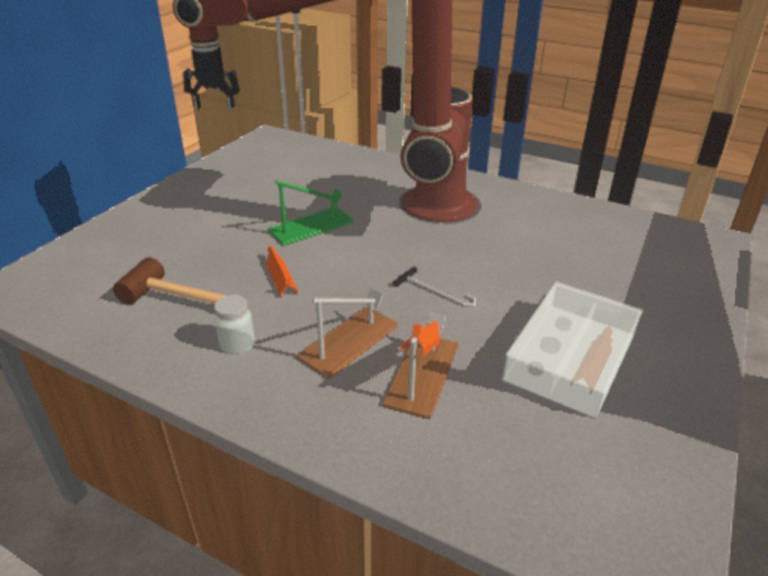

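View pics/top0.png

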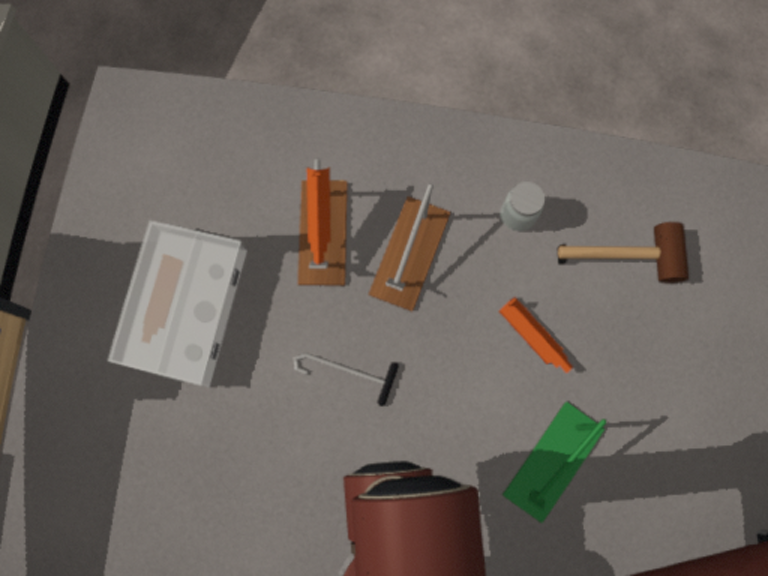

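The scene view shows the loose peg at (280,272) and the empty stand at (348,335). In the top view the peg's head is at (512,303) and its point at (570,368). The empty stand's bar runs from the stop at (395,287) up to (430,187).

```bash
python3 - <<'E'
from h import *
s=cam("scene")["frame"]; t=cam("top")["frame"]
def c(f,x,y,w,h,S): return cv2.resize(f[y:y+h,x:x+w],(int(w*S),int(h*S)),interpolation=cv2.INTER_CUBIC)
# 4 tiles 400x300, scale noted
T=[c(s,165,155,50,50,6),c(s,190,185,80,70,5),c(t,325,190,66,60,6),c(t,238,115,72,96,4)]
can=np.zeros((600,800,3),np.uint8)
for i,m in enumerate(T):
    m=m[:300 if i<2 else 400]; 
    y,x=[(0,0),(0,300),(230+70,0),(216,500)][i]
    m=m[:600-y,:800-x]
    can[y:y+m.shape[0],x:x+m.shape[1]]=m
save(can,"crop.png",1)
E
```

```text
(no output)
```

View pics/crop.png

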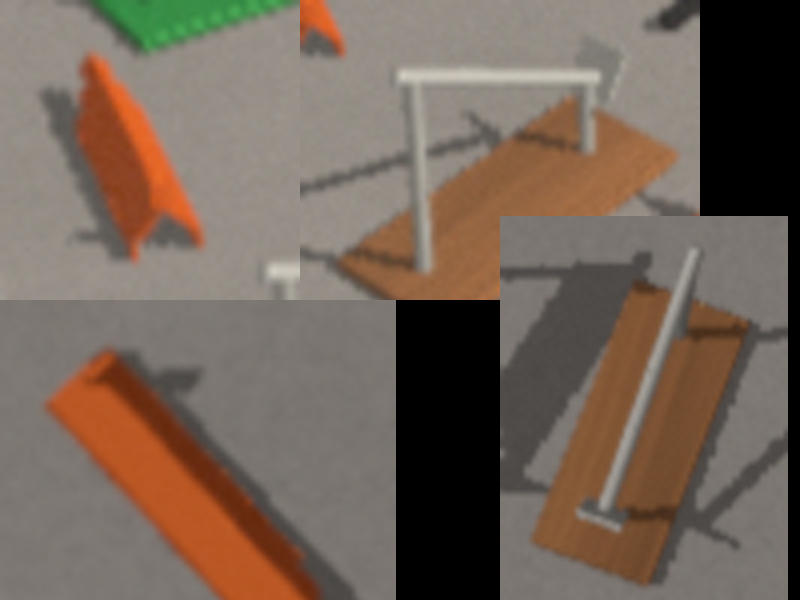

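Near end in the scene view is a wide open V. I still need to see which end is the point, so I'll fit the poses and view the overlays.

```bash
cat > fit.py <<'E'
from h import *
from scipy.optimize import minimize, least_squares
s=cam("scene");t=cam("top")
def omask(f,box):
    hsv=cv2.cvtColor(f,cv2.COLOR_RGB2HSV); m=((hsv[...,0]<14)&(hsv[...,1]>150)&(hsv[...,2]>70)).astype(np.uint8)
    z=np.zeros_like(m);x,y,w,h=box;z[y:y+h,x:x+w]=m[y:y+h,x:x+w];return z
boxes=[(165,155,45,50),(325,190,66,66)]
def parts(W=16.):
    A=lambda x,w,z0,z1:[(x,w,z0),(x,-w,z0),(x,w,z1),(x,-w,z1)]
    m=A(85,20,0,13)+A(-50,20,0,13)+[(85,0,36),(-50,0,36)]
    tip=A(-50,12,9,22)+[(-50,0,36),(-85,0,36),(-85,4,30),(-85,-4,30)]
    tab=[(85,3,36),(85,-3,36),(77,0,36),(85,3,50),(85,-3,50),(77,3,50),(77,-3,50)]
    return [np.array(p,float)/1000 for p in(m,tip,tab)]
def T(P,p):
    c,sn=np.cos(p[2]),np.sin(p[2]); return P@np.array([[c,sn,0],[-sn,c,0],[0,0,1]])+[p[0],p[1],0]
S=4
def render(d,p,box):
    x,y,w,h=box; im=np.zeros((h*S,w*S),np.uint8)
    for P in parts():
        q=(proj(d,T(P,p))-[x,y]+.5)*S
        cv2.fillConvexPoly(im,cv2.convexHull(np.round(q*16).astype(np.int32)),1,shift=4)
    return im
def cost(p):
    c=0
    for d,m,b in zip((s,t),M,boxes):
        x,y,w,h=b; r=render(d,p,b); k=np.repeat(np.repeat(m[y:y+h,x:x+w],S,0),S,1); c+=1-(r&k).sum()/(r|k).sum()
    return c
M=[omask(d["frame"],b) for d,b in zip((s,t),boxes)]
E
python3 - <<'E'
from fit import *
a,b=ray(t,[[512/1.5,303/1.5],[570/1.5,368/1.5]],.036)
print(a,b)
out=[]
for hd,tl in((a,b),(b,a)):
    yaw=np.arctan2(*(hd-tl)[1::-1]); p0=[*(a+b)[:2]/2,yaw]
    best=min((minimize(cost,p0,method="Nelder-Mead",options=dict(initial_simplex=np.array([p0]+[np.add(p0,e) for e in np.diag([k*.015,k*.015,k*.15])]),xatol=1e-4,fatol=1e-4)) for k in(1,-1)),key=lambda r:r.fun)
    print(best.x.round(4),best.fun); out.append(best.x)
row=[]
for p in out:
  for d,bx in zip((s,t),boxes):
    x,y,w,h=bx; im=cv2.resize(d["frame"][y:y+h,x:x+w],None,fx=4,fy=4,interpolation=cv2.INTER_CUBIC)
    cs,_=cv2.findContours(render(d,p,bx),cv2.RETR_EXTERNAL,cv2.CHAIN_APPROX_NONE); im2=im.copy(); cv2.drawContours(im2,cs,-1,(0,255,255),1)
    row.append(cv2.resize(im2,(400,300)))
save(np.vstack([np.hstack(row[:2]),np.hstack(row[2:])]),"ov.png",1)
# stand: click points (top crop /4 + offset ; scene crop /5 + offset)
tb=np.array([[632,285],[752,322],[650,584],[532,541]],float); tb=(tb-[500,216])/4+[238,115]-.5+.125
w=ray(t,tb,.010); print(w.round(4)); print("base centre",w.mean(0), "sides",np.linalg.norm(np.diff(w,axis=0),axis=1))
def stand(p):
    # base top corners in order high-left.. ; x low->high
    c=np.array([[105,45,10],[105,-45,10],[-105,-45,10],[-105,45,10]])/1000.
    return T(c,p)
ax=(w[0]+w[1]-w[2]-w[3])[:2]; yaw=np.arctan2(ax[1],ax[0])
x0=-185/2*np.cos(np.pi/6)/1000
# bar ends: low/high axis points, dof: base pose (x,y,yaw) + offset o of bar low end along x
def barpts(p): return T(np.array([[p[3],0,.062],[p[3]+.185*np.cos(np.pi/6),0,.062+.0925]]),p)
hi_t=(np.array([697,250])-[500,216])/4+[238,115]-.375; lo_t=(np.array([604,508])-[500,216])/4+[238,115]-.375
hi_s=(np.array([398,75])-[300,0])/5+[190,185]-.4; lo_s=(np.array([600,76])-[300,0])/5+[190,185]-.4
sb=(np.array([[680,155],[340,262]])-[300,0.])/5+[190,185]-.4
def res(p):
    return np.r_[(proj(t,stand(p))-tb).ravel(),(proj(t,barpts(p))-[lo_t,hi_t]).ravel(),(proj(s,barpts(p))-[lo_s,hi_s]).ravel(),]
r=least_squares(res,[*w.mean(0)[:2],yaw,x0]); print(r.x.round(4),res(r.x).round(1), "bar",barpts(r.x).round(4))
print(proj(s,stand(r.x)).round(1).tolist(),sb.tolist())
E
```

```text
[ 0.56119158 -0.12539041  0.036     ] [ 0.45735756 -0.24671778  0.036     ]
[ 0.5089 -0.184   0.8643] 0.32767081271816667
[ 0.5227 -0.1673 -2.2674] 0.40344447738482103
[[0.7415 0.0991 0.01  ]
 [0.7272 0.009  0.01  ]
 [0.525  0.054  0.01  ]
 [0.5427 0.1406 0.01  ]]
base centre [0.63410171 0.07564833 0.01      ] sides [0.0912272  0.20711291 0.08837573]
[ 0.6344  0.0763 -0.2145 -0.0751] [ 0.7 -1.6 -0.3 -0.1 -0.4  0.9 -0.8  0.3  0.2  0.5 -0.4  1.2 -1.6  0.6
 -0.   0.9] bar [[0.5611 0.0923 0.062 ]
 [0.7176 0.0582 0.1545]]
[[218.3, 250.8], [196.2, 236.7], [243.5, 203.4], [265.1, 214.9]] [[265.6, 215.6], [197.6, 237.0]]
```

View pics/ov.png

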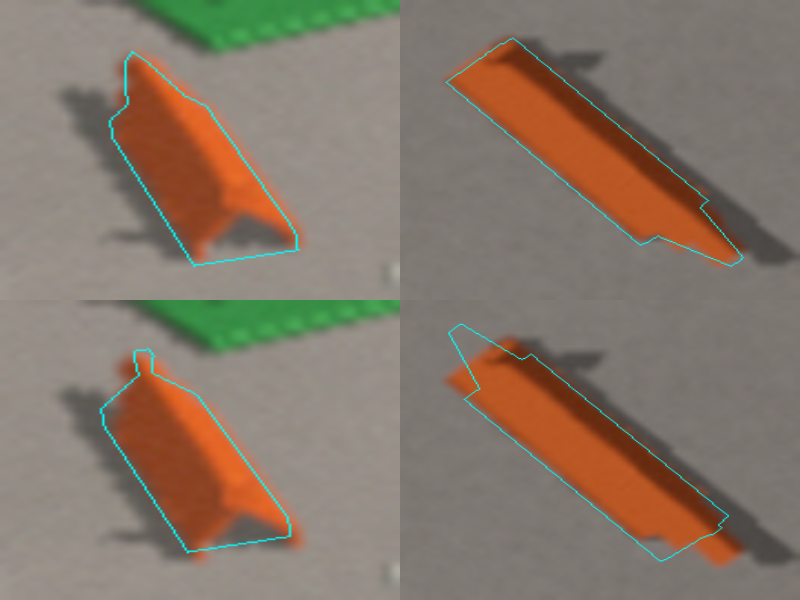

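The peg pose is about (0.509, -0.184), yaw 49.5°, with the point at the smaller-x end. The ridge origin is about (0.561, 0.092, 0.062), yaw -12.3°. Next I move above the peg.

{"op": "arm_command", "data": {
  "rows": "296 408 -30 0 0 29;296 408 -30 0 0 29;296 408 -30 0 0 29;296 408 -30 0 0 29;296 408 -30 0 0 29;296 408 -30 0 0 29;296 408 -30 0 0 29;296 408 -30 0 0 29;296 408 -30 0 0 29;296 408 -30 0 0 29;296 408 -30 0 0 29;296 408 -30 0 0 29",
  "jaw": 0.7,
  "squeeze": 40
}}

```text
t: 1.8
tool_pos: [0.5149, -0.1782, 0.2736]
tool_rot: [-2.853, -1.313, 0.0]
contact_force: [-0.1, -0.2, 0.7]
opening: 0.0597
```

{"op": "arm_command", "data": {
  "rows": "0 1 -60 0 0 0;0 1 -110 0 0 0;0 1 -133 0 0 0;0 1 -133 0 0 0;0 1 -133 0 0 0"
}}

```text
t: 2.42
tool_pos: [0.5156, -0.1781, 0.1422]
tool_rot: [2.853, 1.312, 0.002]
contact_force: [0.6, 0.1, 1.5]
opening: 0.0599
```

```bash
python3 - <<'E'
from h import *
s=cam("scene");t=cam("top")
save(np.hstack([cv2.resize(s["frame"][100:220,130:230],(400,480),interpolation=2),cv2.resize(t["frame"][170:290,310:410],(400,480),interpolation=2)]),"g1.png",1)
E
```

```text
(no output)
```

View pics/g1.png

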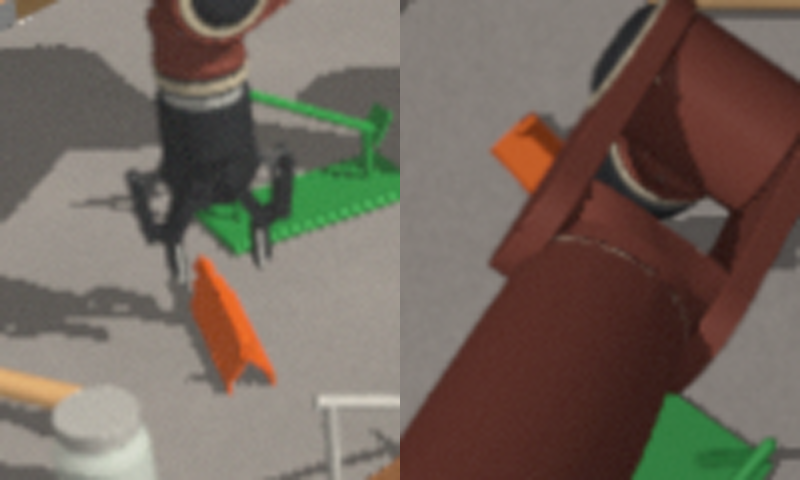

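The fingers straddle the fold line (tips at (178,280) and (262,265) in the left crop). I go down, with careful last steps.

{"op": "arm_command", "data": {
  "rows": "0 1 -20 0 0 0;0 1 -40 0 0 0;0 1 -54 0 0 0;0 1 -58 0 0 0;0 1 -60 0 0 0;0 1 -60 0 0 0"
}}

```text
t: 3.28
tool_pos: [0.5163, -0.1772, 0.0832]
tool_rot: [2.851, 1.312, 0.004]
contact_force: [-0.4, -1.3, -0.3]
opening: 0.0597
```

{"op": "arm_command", "data": {
  "rows": "0 0 -2 0 0 0;0 0 -4 0 0 0;0 0 -6 0 0 0;0 0 -8 0 0 0;0 0 -8 0 0 0"
}}

```text
t: 3.9
tool_pos: [0.5161, -0.1771, 0.0749]
tool_rot: [2.852, 1.312, 0.004]
contact_force: [-0.0, 0.4, -0.8]
opening: 0.0603
```

{"op": "arm_command", "data": {
  "rows": "0 0 -1 0 0 0;0 0 -2 0 0 0;0 0 -3 0 0 0;0 0 -4 0 0 0;0 0 -4 0 0 0"
}}

```text
t: 4.53
tool_pos: [0.5161, -0.1771, 0.0708]
tool_rot: [2.852, 1.312, 0.003]
contact_force: [0.1, 0.7, 0.2]
opening: 0.0596
```

{"op": "arm_command", "data": {
  "rows": "0 0 2 0 0 0;0 0 2 0 0 0;0 0 2 0 0 0;0 0 2 0 0 0;0 0 2 0 0 0;0 0 2 0 0 0;0 0 2 0 0 0",
  "jaw": 0.2
}}

```text
t: 5.4
tool_pos: [0.5164, -0.1773, 0.0732]
tool_rot: [2.851, 1.312, 0.004]
contact_force: [-0.2, 0.4, 4.6]
opening: 0.0386
```

Gripped at about 39 mm. I lift and look.

{"op": "arm_command", "data": {
  "rows": "0 0 10 0 0 0;0 0 40 0 0 0;0 0 80 0 0 0;0 0 120 0 0 0;0 0 157 0 0 0;0 0 157 0 0 0;0 0 157 0 0 0"
}}

```text
t: 6.28
tool_pos: [0.5155, -0.1768, 0.2285]
tool_rot: [2.853, 1.313, 0.002]
contact_force: [0.2, 0.1, -1.7]
opening: 0.0388
```

```bash
python3 - <<'E'
from h import *
from scipy.spatial.transform import Rotation as Ro
# target tool pose for the peg at point offset e from stop, height h above seat
o=monitor.get_obs(); p=o["tool_pos"]; Rt=Ro.from_rotvec(o["tool_rot"])
print(p,o["opening"],o["contact_force"],o["q"].round(2))
# peg frame relative to the tool, as gripped (peg flat on table then)
Tg=np.array([.5164,-.1773,.0732]); Rg=Ro.from_rotvec([2.851,1.312,.004]); yg=.8643
Pg=np.array([.5089,-.184,0]); 
Rpeg=Rg.inv()*Ro.from_euler("z",yg); ppeg=Rg.inv().apply(Pg-Tg); ppeg[1]=0 # jaws centre it
np.savez("grip.npz",R=Rpeg.as_matrix(),p=ppeg); print("peg in tool",ppeg,Rpeg.as_euler("xyz",degrees=True))
d=cam("scene"); save(d["frame"][20:220,100:300],"lift.png",3)
E
```

```text
[ 0.51552178 -0.17681741  0.22853757] 0.03875929017141888 [ 0.24662332  0.05690177 -1.73045973] [-0.47 -0.08  1.87  0.    1.35  0.24]
peg in tool [-0.01003922  0.          0.0731843 ] [-1.79772727e+02 -5.58404907e-02 -9.80799260e-02]
```

View pics/lift.png

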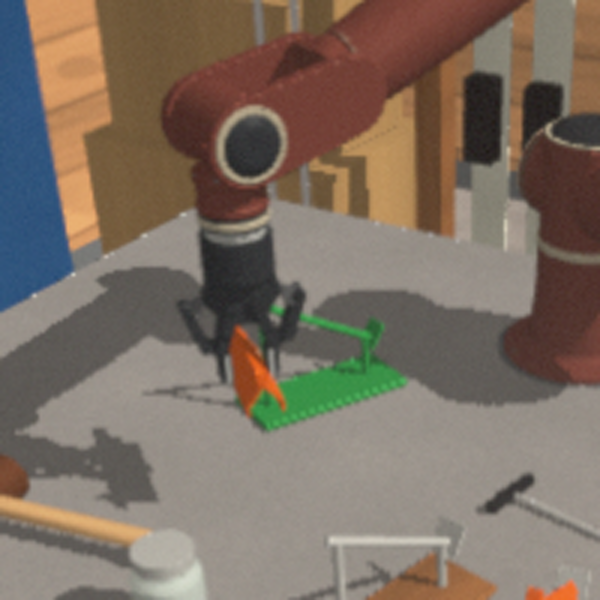

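The peg is held, with its head (open V end) towards the camera and above the counter. Now I compute the pre-place pose.

```bash
cat > plan.py <<'E'
from h import *
from scipy.spatial.transform import Rotation as Ro
RO=np.array([.5611,.0923,.062]); YAW=-.2145
def ridgeR(): return Ro.from_euler("z",YAW)*Ro.from_euler("y",-np.pi/6)
def target(e,h,dy=0,RO=RO):
    g=np.load("grip.npz"); Rp=ridgeR(); P=RO+Rp.apply([.085+e,dy,-.0235+h])
    Rt=Rp*Ro.from_matrix(g["R"]).inv(); return P-Rt.apply(g["p"]),Rt
def delta(tp,Rt):
    o=monitor.get_obs(); w=(Rt*Ro.from_rotvec(o["tool_rot"]).inv()).as_rotvec(degrees=True)
    return ((tp-o["tool_pos"])*1000).round(1),w.round(1)
E
python3 - <<'E'
from plan import *
print(target(.006,.08)[0],delta(*target(.006,.08)))
E
```

```text
[0.58323433 0.08775756 0.22480184] (array([ 68. , 264.5,  -3. ]), array([  9.8, -30. , -60.4]))
```

{"op": "arm_command", "data": {
  "rows": "3 10 20 0 0 0;8 30 40 1 -3 -6;14 55 50 2 -6 -12;22 85 50 3 -9 -18;30 115 50 4 -12 -24;38 145 50 5 -15 -30;45 175 50 6 -18 -36;52 205 50 7 -21 -42;60 235 50 8 -24.5 -49;68 264.5 50 9 -27.5 -55;68 264.5 50 9.8 -30 -60.4;68 264.5 50 9.8 -30 -60.4"
}}

```text
t: 7.82
tool_pos: [0.5825, 0.0891, 0.2772]
tool_rot: [2.962, -0.32, 0.791]
contact_force: [0.0, -0.2, -1.1]
opening: 0.0389
```

{"op": "arm_command", "data": {
  "rows": "0 0 -10 0 0 0;0 0 -20 0 0 0;0 0 -30 0 0 0;0 0 -30 0 0 0;0 0 -30 0 0 0"
}}

```text
t: 8.45
tool_pos: [0.5827, 0.0889, 0.2473]
tool_rot: [2.961, -0.32, 0.792]
contact_force: [-0.3, 0.3, -1.3]
opening: 0.039
```

```bash
cat > ov.py <<'E'
from plan import *
def wire(Rw,Pw):
    X=np.array([[85,20,0],[85,20,13],[85,0,36],[85,-20,13],[85,-20,0],[-50,-20,0],[-50,-20,13],[-50,0,36],[-50,20,13],[-50,20,0],[85,20,0]])/1e3
    return [Rw.apply(X)+Pw, Rw.apply(np.array([[.085,0,.036],[-.085,0,.036]]))+Pw]
def overlay(name,h0,crops):
    o=monitor.get_obs(); g=np.load("grip.npz"); Rt=Ro.from_rotvec(o["tool_rot"]); Rw=Rt*Ro.from_matrix(g["R"]); Pw=o["tool_pos"]+Rt.apply(g["p"])
    R=ridgeR(); bar=[R.apply(np.array([[0,0,z],[.185,0,z]]))+RO for z in(-.005,.005)]+[R.apply(np.array([[0,-.016,-.012],[0,-.016,.024],[0,.016,.024],[0,.016,-.012],[0,-.016,-.012]]))+RO]
    out=[]
    for n,(x,y,w) in zip(("scene","top"),crops):
        d=cam(n); S=4; im=cv2.resize(d["frame"][y:y+w,x:x+w],None,fx=S,fy=S,interpolation=2); raw=im.copy()
        for L,c in [(l,(0,255,255)) for l in wire(Rw,Pw)]+[(b,(255,0,255)) for b in bar]:
            q=(proj(d,L)-[x,y]+.5)*S; cv2.polylines(im,[np.round(q*8).astype(np.int32)],False,c,1,shift=3)
        out+=[raw,im]
    k=[cv2.resize(i,(400,h0)) for i in out]
    save(np.vstack([np.hstack([k[0],k[1]]),np.hstack([k[2],k[3]])]),name,1)
    print(o["tool_pos"],delta(*target(.006,.05)))
E
python3 -c "
from ov import *
overlay('pre.png',300,[(175,120,110),(225,90,110)])"
```

```text
[0.58267617 0.08891576 0.24730196] (array([ 15. ,  -4.5, -49. ]), array([ 0. , -0.1, -0.1]))
```

View pics/pre.png

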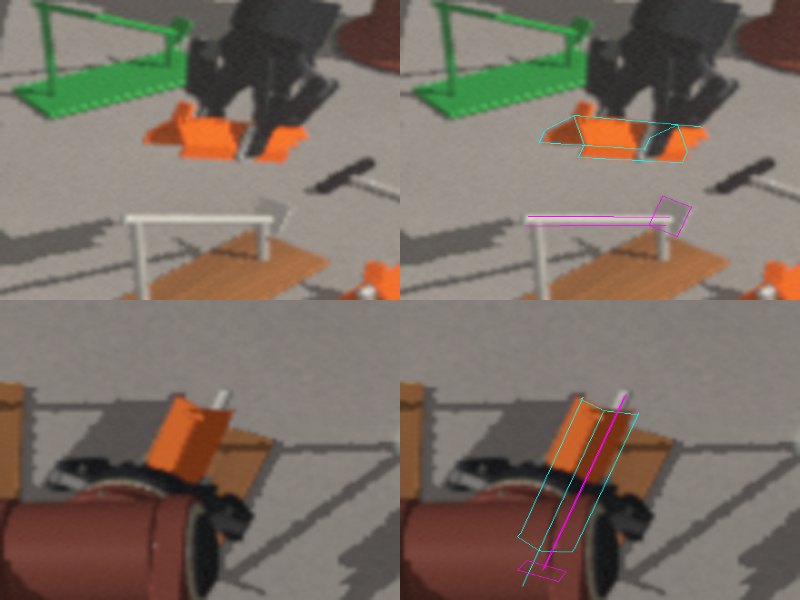

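Tilt and direction match the plan. The peg and bar overlays are both off by about 1 px in the same direction, so their relative placement is good. I approach the bar.

{"op": "arm_command", "data": {
  "rows": "4 -1 -13 0 0 0;8 -2 -26 0 0 0;12 -3 -38 0 0 0;15 -4.5 -49 0 0 0;15 -4.5 -49 0 0 0;15 -4.5 -49 0 0 0"
}}

```text
t: 9.3
tool_pos: [0.5981, 0.0845, 0.1991]
tool_rot: [2.961, -0.32, 0.794]
contact_force: [-0.4, -0.1, -1.9]
opening: 0.0389
```

```bash
python3 -c "
from ov import *
for h in(.02,.01,0): print(h,delta(*target(.006,h)))"
```

```text
0.02 (array([ 14.5,  -3.2, -26.3]), array([ 0. , -0. , -0.1]))
0.01 (array([ 19.4,  -4.2, -34.9]), array([ 0. , -0. , -0.1]))
0 (array([ 24.3,  -5.3, -43.6]), array([ 0. , -0. , -0.1]))
```

{"op": "arm_command", "data": {
  "rows": "3 -0.7 -6 0 0 0;7 -1.5 -13 0 0 0;11 -2.4 -20 0 0 0;14.5 -3.2 -26 0 0 0;14.5 -3.2 -26 0 0 0;14.5 -3.2 -26 0 0 0"
}}

```text
t: 10.05
tool_pos: [0.6127, 0.0813, 0.1731]
tool_rot: [2.961, -0.32, 0.794]
contact_force: [0.2, 0.2, -2.3]
opening: 0.0386
```

```bash
python3 -c "
from ov import *
overlay('pre2.png',300,[(175,140,110),(225,90,110)])"
```

```text
[0.61265007 0.08134442 0.17314517] (array([-14.8,   3.2,  25.4]), array([ 0. , -0. , -0.1]))
```

View pics/pre2.png

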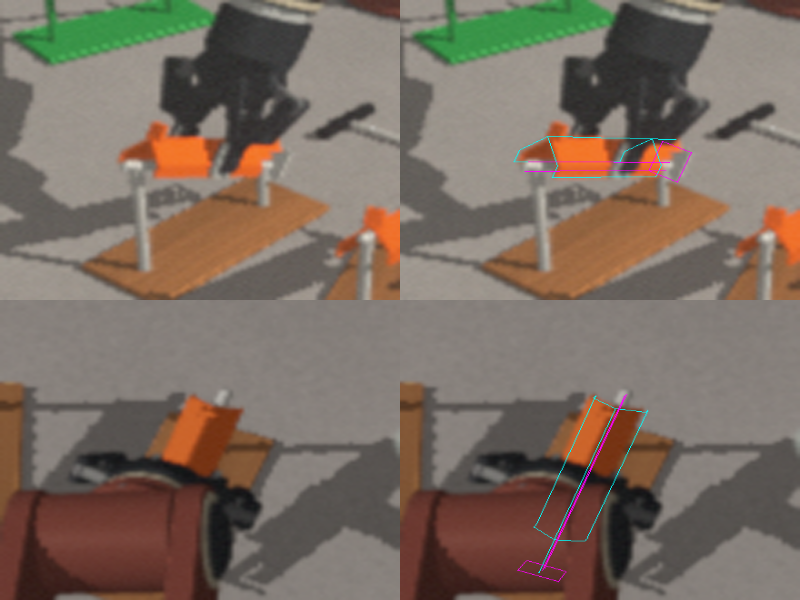

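The peg is astride and aligned. It sits about 1 px further towards the stop than planned, so I add 5 mm uphill and lower it in steps.

{"op": "arm_command", "data": {
  "rows": "4 -1 2.5 0 0 0;5 -1.2 0.8 0 0 0;6 -1.4 -1 0 0 0;7 -1.6 -2.7 0 0 0;8 -1.9 -4.4 0 0 0;9 -2.1 -6.2 0 0 0;9 -2.1 -6.2 0 0 0"
}}

```text
t: 11.02
tool_pos: [0.6216, 0.0793, 0.167]
tool_rot: [2.961, -0.32, 0.794]
contact_force: [-0.5, 0.2, -1.8]
opening: 0.0391
```

```bash
python3 -c "
from ov import *
for h in(.01,.006,.002,0,-.003): print(h,delta(*target(.011,h)))"
```

```text
0.01 (array([ 0. ,  0.1, -0.3]), array([ 0. , -0. , -0.1]))
0.006 (array([ 2. , -0.3, -3.7]), array([ 0. , -0. , -0.1]))
0.002 (array([ 4. , -0.7, -7.2]), array([ 0. , -0. , -0.1]))
0 (array([ 4.9, -0.9, -8.9]), array([ 0. , -0. , -0.1]))
-0.003 (array([  6.4,  -1.3, -11.5]), array([ 0. , -0. , -0.1]))
```

{"op": "arm_command", "data": {
  "rows": "1 -0.1 -1.8 0 0 0;2 -0.3 -3.5 0 0 0;3 -0.5 -5.2 0 0 0;3 -0.5 -5.2 0 0 0;3 -0.5 -5.2 0 0 0"
}}

```text
t: 11.65
tool_pos: [0.6247, 0.0787, 0.1618]
tool_rot: [2.961, -0.32, 0.794]
contact_force: [0.1, 0.4, -1.5]
opening: 0.0388
```

{"op": "arm_command", "data": {
  "rows": "0.5 -0.1 -0.9 0 0 0;1 -0.2 -1.8 0 0 0;1.5 -0.3 -2.7 0 0 0;2 -0.4 -3.5 0 0 0;2 -0.4 -3.5 0 0 0;2 -0.4 -3.5 0 0 0"
}}

```text
t: 12.4
tool_pos: [0.6267, 0.0771, 0.1598]
tool_rot: [2.959, -0.32, 0.793]
contact_force: [-11.6, -5.9, 9.9]
opening: 0.0391
```

There is contact with a sideways part of about -8 N, so the bar lies slightly to -y of the peg's centre. I nudge that way.

{"op": "arm_command", "data": {
  "rows": "-0.8 -0.4 1.5 0 0 0;-1.2 -1.8 1.5 0 0 0;-1 -2 1 0 0 0;-0.6 -2 0.2 0 0 0;-0.6 -2 0.2 0 0 0;-0.6 -2 0.2 0 0 0"
}}

```text
t: 13.15
tool_pos: [0.6261, 0.0755, 0.16]
tool_rot: [2.959, -0.32, 0.793]
contact_force: [-1.2, 2.5, -0.5]
opening: 0.0388
```

{"op": "arm_command", "data": {
  "rows": "0.5 0.1 -0.9 0 0 0;1 0.2 -1.7 0 0 0;1 0.2 -1.7 0 0 0;1 0.2 -1.7 0 0 0"
}}

```text
t: 13.65
tool_pos: [0.6271, 0.076, 0.1593]
tool_rot: [2.96, -0.323, 0.793]
contact_force: [-8.4, 3.0, 7.6]
opening: 0.0387
```

Seated: normal force about 11 N and sideways force about 1 N. I relax the load, then release.

{"op": "arm_command", "data": {
  "rows": "0 0 0 0 0 0;0 0 0 0 0 0;0 0 0 0 0 0"
}}

```text
t: 14.02
tool_pos: [0.6271, 0.0761, 0.1594]
tool_rot: [2.96, -0.323, 0.793]
contact_force: [-5.0, 2.6, 4.5]
opening: 0.0387
```

{"op": "arm_command", "data": {
  "rows": "0 0 0 0 0 0;0 0 0 0 0 0;0 0 0 0 0 0;0 0 0 0 0 0",
  "jaw": 0.65
}}

```text
t: 14.52
tool_pos: [0.6272, 0.0759, 0.1594]
tool_rot: [2.96, -0.323, 0.793]
contact_force: [-0.0, 0.0, -0.6]
opening: 0.0556
```

```bash
python3 -c "
from ov import *
overlay('rel.png',300,[(175,140,110),(225,90,110)])"
```

```text
[0.62717909 0.07593668 0.15940998] (array([-29.2,   8.5,  39.4]), array([ 0.1, -0. ,  0. ]))
```

View pics/rel.png

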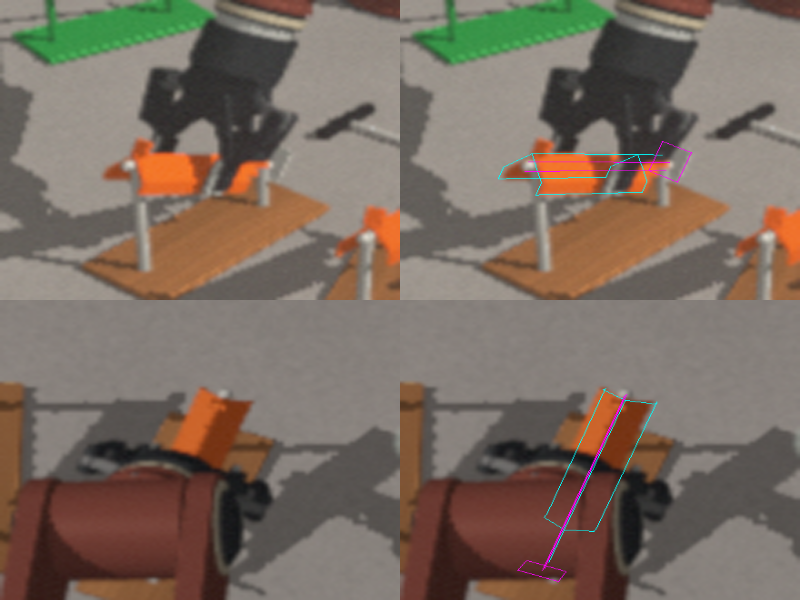

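Released; the peg rests on the bar. I retreat square to the bar.

{"op": "arm_command", "data": {
  "rows": "0 0 0 0 0 0;-3 0.6 5 0 0 0;-8 1.8 14 0 0 0;-15 3.3 26 0 0 0;-25 5.5 43 0 0 0;-40 9 69 0 0 0;-55 12 95 0 0 0;-75 16 125 0 0 0;-100 -40 150 0 0 0;-120 -100 170 0 0 0;-130 -160 190 0 0 0;-130 -220 200 0 0 0",
  "jaw": 0.75
}}

```text
t: 16.12
tool_pos: [0.4963, -0.1381, 0.3613]
tool_rot: [2.957, -0.321, 0.801]
contact_force: [1.2, -0.4, 0.3]
opening: 0.0643
```

{"op": "arm_command", "data": {
  "rows": "-20 -60 0 0 0 0;-40 -120 0 0 0 0;-50 -180 0 0 0 0;-50 -180 0 0 0 0;-50 -180 0 0 0 0;-50 -180 0 0 0 0"
}}

```text
t: 16.88
tool_pos: [0.4468, -0.3165, 0.3617]
tool_rot: [2.957, -0.317, 0.802]
contact_force: [-0.3, 1.3, -0.1]
opening: 0.0641
```

```bash
python3 - <<'E'
from ov import *
R=ridgeR(); k=[]
for n,(x,y,w,S) in zip(("scene","top"),((175,150,110,3.6),(180,90,150,2.66))):
    d=cam(n); im=cv2.resize(d["frame"][y:y+w,x:x+w],None,fx=S,fy=S,interpolation=2)
    im2=im.copy()
    P=RO+R.apply([.085+.008,0,-.0235])
    for L,c in [(l,(0,255,255)) for l in wire(R,P)]+[(R.apply(np.array([[0,-.016,-.012],[0,-.016,.024],[0,.016,.024],[0,.016,-.012],[0,-.016,-.012]]))+RO,(255,0,255))]:
        cv2.polylines(im2,[np.round(((proj(d,L)-[x,y]+.5)*S)*8).astype(np.int32)],False,c,1,shift=3)
    k+=[cv2.resize(im,(400,300)) if 0 else im[:300,:400],im2[:300,:400]]
k=[cv2.copyMakeBorder(i,0,300-i.shape[0],0,400-i.shape[1],0) for i in k]
save(np.vstack([np.hstack(k[:2]),np.hstack(k[2:])]),"fin.png",1)
E
```

```text
(no output)
```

View pics/fin.png

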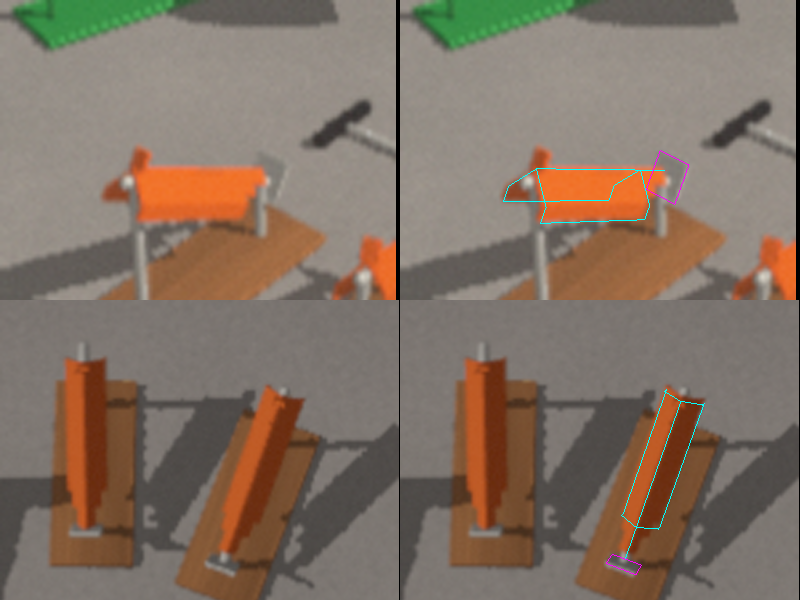

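The final picture shows the peg astride and parallel to the bar. Its point is about 11–12 mm short of the stop (limit 22 mm), and the arm is clear of everything. I hand in the job.

```bash
python3 -c "
from h import *
print(monitor.get_obs()['t']); print(workorder.finish_job())"
```

```text
16.975
the job is handed in; nothing more can be done
None
```

I put the loose orange peg astride the bar of the empty stand, let go of it, and handed the job in at 17.0 s of the 38 s allowed. No verdict was reported.

- **Placing:** I gripped the peg across its upright edges and tilted it to the bar's slope in the air. I lowered it in small steps. The first touch showed about 8 N sideways, so I lifted slightly, shifted the peg about 2 mm sideways and set it down again. It then seated with about 11 N square to the bar and about 1 N sideways.
- **Last pictures (after release and retreat):** The fold is up and the peg lies parallel to the bar, centred to about 1 px (2–3 mm), with no visible roll. The overlays agree with the model to about 1 px.
- **Disagreement:** The point is not hard against the stop as it is on the other stand. It is about 11–12 mm short, against a limit of 22 mm. I left it there so as not to disturb it.
- **Everything else:** The other stand's peg looks unmoved. The arm never went near the mallet, jar or puller, but I made no final measurement of them.

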